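# Set the arm slide of a vase-ringing gauge

### The job

Set up the ringing gauge in front of the vase: turn its thumbscrew clockwise until it bottoms snugly on the steel arm, without straining it, then back it off a quarter of a turn so that the arm can slide without play. Then slide the arm towards the vase until its red collar is home against the head, without ramming it, and let go; leave the screw as set, and do not disturb the vase or anything else on the bench.

Things in the scene. Friction and masses are not known exactly. Their poses are not given: they have to be found in the camera images.
- stand: Fixed blue cast stand of the ringing gauge, base 120 x 160 x 16 mm. Origin: centre of its underside, on the bench; z up, its own y runs along the groove towards the vase. On the base is a head 64 mm wide (x), 120 mm long (y -60 to +60 mm), with an open-ended groove 30 mm wide, floor 60 mm and walls 76 mm above the bench. The thumbscrew stands upright at its x = y = 0.
- boss_top (a point): Centre of the top of the brass boss (25 mm across) through which the thumbscrew enters, 96 mm above the bench. It sits on an aluminium cap, 64 x 50 mm, top 88 mm above the bench, that bridges the middle of the groove.
- head_end (a point): Middle of the groove's floor at the end of the head that faces away from the vase: the face that the red collar meets. Axes as the stand's.
- thumbscrew: Upright thumbscrew, right-hand thread, 3 mm a turn: clockwise from above drives it down. Origin: centre of its foot, 25 mm across, hidden under the cap, above the arm. Own x along the spade head, z up. It starts 1.4 to 4 rad short of bottoming, different each time: feel for it. Spade head and boss are free of anything within 45 mm beside them.
- spade (a point): Centre of the thumbscrew's black spade head: a flat paddle 40 mm wide (own x), 10 mm thick (own y), 30 mm high (z), white mark at one side, 53 mm above the foot. It turns at about 0.04 N m while free; once bottomed, each further 0.1 rad adds about 0.05 N m and 4 to 10 N on the arm. Snug is 0.15 to 0.25 N m above free; 0.35 strains it. Let go when snug, it springs back a little.
- gauge_arm: Loose sliding arm, flat steel bar 28 mm wide (x), 265 mm long (y -95 to +170 mm), 10 mm thick, 0.75 kg, in the stand's groove with 1 mm play each side. Origin: on its underside, below the thumbscrew when home; y points to the pencil holder and the vase. It starts pulled out, origin at the stand's y = -55 to -30 mm; home is y = 0. Sliding takes 5 to 15 N and may stick on the way.
- collar_top (a point): Centre of the top of the red stop collar fixed on the arm: block 38 mm wide (x), 24 mm long (y), top 96 mm and underside 50 mm above the bench; its face towards the vase is at the arm's y = -60 mm. Good to pinch across its 38 mm width from above. Axes as the arm's.
- vase: Painted porcelain vase, brown with blue flowers, 200 mm tall, 116 mm across the belly, standing loose on the banding wheel (150 mm across, 44 mm high) beyond the pencil end of the arm. Origin: centre of its foot.
- brush_pot: Grey pot of brushes, 82 mm across, pot 95 mm tall. Origin: centre of its foot.
- tea_mug: White lidded mug, 82 mm across, 120 mm tall. Origin: centre of its foot.
- medium_jar: Amber jar with steel cap, 48 mm across, 62 mm tall. Origin: centre of its foot.
- colour_dish: Small white dish of blue colour, 84 mm across, 22 mm tall. Origin: centre of its foot.
- liner_brush: Brush 182 mm long, 10 mm thick, lying on the bench. Origin: under its middle.
- bisque_bowl: Unglazed bowl, 96 mm across, 50 mm tall. Origin: centre of its foot.
Things that resemble listed ones, but are neither listed nor needed, are in the scene too. What is shaped like the stand but green, pink or turquoise is not meant.

How it is judged:
On the way, in this order (a step that is already met when the one before it is completed fails the run):
1. the thumbscrew bottoms: its foot presses on the steel arm with more than 3 N (contact force between thumbscrew and gauge_arm above 3 N), for 0.2 s.
2. the thumbscrew is backed off about a quarter of a turn: its foot stands clear of the arm by a quarter turn's lift (0.75 mm), less the wind-up of 0.1 to 0.3 mm, within some 40 degrees (z of thumbscrew in the frame of gauge_arm between 0.01027 and 0.01085 m), for 0.2 s.
3. the arm is slid home: collar within 2 mm of the head (y of gauge_arm in the frame of stand above -0.002 m), for 0.2 s.
At the end, for the whole second after the job is handed in: The thumbscrew stands a quarter turn, give or take some 40 degrees, back from snug (0.27 to 0.85 mm between its foot and the arm); the arm is home, collar within 2 mm of the head, at rest and let go; the vase and the other things are where they were (all of step 2 and y of gauge_arm in the frame of stand above -0.002 m and contact force between thumbscrew and gauge_arm below 0.5 N and linear speed of gauge_arm below 0.01 m/s); the robot touches nothing.
It fails at once if the thumbscrew is overtightened: more than 45 N on the arm (contact force between thumbscrew and gauge_arm above 45 N).
It fails at once if the arm is rammed or forced: more than 60 N between arm and stand (contact force between gauge_arm and stand above 60 N).
It fails at once if the vase is knocked: shifted 5 mm or tipped (distance of vase from where it was at the start of the episode above 0.005 m or angle between vase's own z axis and vertical above 0.1 rad).
It fails at once if another thing on the bench is moved by 15 mm (distance of any of brush_pot, tea_mug, medium_jar, colour_dish, liner_brush, bisque_bowl from where it was at the start of the episode above 0.015 m).
It also fails if it takes over 72 s, if anything falls off the work surface, if the arm or the gripper's body presses on something with over 40 N, if the wrist force passes 120 N, or if a joint passes its speed limit or range.

### The arm

A 7-joint arm with a two-finger parallel gripper is mounted at the origin on the work surface. World frame = base frame: x ahead of the robot, y to its left, z up, the work surface at z = 0. Lengths are in m, angles in rad, forces in N, time in s.
With the tool pointing down it reaches from about 0.425 to 0.875 m from the base axis. Payload 4.7 kg.
Tool frame: the origin (TCP) lies at the very end of the fingers, on their centre line; the grasp point (between the pads) lies 19 mm behind it; z points along the fingers, y is the line along which they close (so a half turn about z gives the same grasp; the last joint's range is limited). The gripper opens to 87 mm and grips with 3 to 60 N. Pads are 19 mm wide; open, the fingers measure 117 mm over their backs; the gripper's body (75 mm by 190 mm) begins 51 mm behind the grasp point.
Start: joints at [1.348, 0.321, -0.07, 1.45, 0.023, 1.371, -0.057], TCP at [0.152, -0.632, 0.223] pointing down, gripper open.
Joint ranges: [-2.86, 2.86], [-0.3, 2.09], [-1.38, 1.24], [0.06, 2.45], [-1.56, 4.7], [0.09, 2.05], [-2.69, 2.69]. Speed limits (rad/s): [2.57, 2.57, 3.14, 3.14, 3.14, 3.14, 3.14].

### API

Orientations are given as a rotation vector (axis times angle).
In Python, from bench import ctrl gives the robot as it stands.
- The arm moves only by the shell command python3 -m jog 'ROWS' [FORCE]. ROWS is JSON, a list that holds one entry, the list of rows, each a list of 7 numbers: the shift along the tool's x, y, z in mm, then the turn, a rotation vector about the tool's x, y, z in degrees, then the finger opening in mm, from 0 to 87. A call has 1 to 10 rows; each row is the pose to reach, as a shift and turn from the pose commanded when the call began, along the tool's axes at that moment; what a row does not reach only later rows make up. A row lasts 1/10 s, in which the tool goes at most 50 mm and 8.59 degrees, less where a joint would pass 70% of its speed; a pose out of reach is approached as far as the arm can. A call with a gripper value outside its range is refused whole. The fingers move at their own pace and stop on an object; FORCE is the grip in N (left out, the last holds). Time passes only in rows, so rows that repeat a pose let the fingers close. It gives the time, the measured TCP pose, the force, the opening and the grip force at its end, in the units of the state.
- ctrl.get_state(): the state, without advancing time (a new reading comes with each control period).
- ctrl.get_image(name): name is "scene" or "top" or "wrist"; returns a dict with "image" (420x560x3 uint8, red, green, blue), "depth" (420x560 float32, m along the optical axis (not along the pixel's ray), 0 where there is no reading), "fov_y" (degrees; the focal length in pixels is half the picture's height over the tangent of half this angle, whatever the lens; pixels are square), "cx", "cy" (the principal point, pixels), "rvec" (rotation vector, rad) and "tvec" (3), from world to camera coordinates, as OpenCV has them. Camera axes: x right, y down, z forward; pixel columns grow to the right and rows downward; lengths in m; the calibration is good to about 2 mm. A picture is of the moment at which its call begins.
- ctrl.close_job(): hands the job in; it is judged then, once.
The state is a dict: "time": time; "joint_positions": joint angles; "qd": joint speeds; "joint_torque": joint torques, N m; "position": TCP position; "tool_rot": TCP orientation; "ft_force": force on the tool from outside, world axes, zero at the start; "torque": the same for the moment, N m; "grip_width": opening from 0.0 (shut) to 1.0 (fully open); "grip_force": force on a finger pad.
Only numpy, scipy, OpenCV 4.12 (cv2) and the standard library are available. Lean on these libraries where they do the work, as an engineer would, in place of code of your own. Each camera call takes 0.05 s, during which the arm holds its last target. There are 200 camera calls.

## Working session

There is one attempt and no reset: what is moved stays moved. The work goes in short steps, Python scripts to look and compute and a shell command to move; the robot and the scene stay as the last step left them, time stands still between calls to the robot, and variables do not carry over. Pictures are saved under pics/ and viewed, at most 10 in all, crops included, and the job is handed in when it is done.

```bash
ls; mkdir -p pics
cat > h.py <<'E'
import numpy as np, cv2
from bench import ctrl
def cam(n):
    d=ctrl.get_image(n); d['f']=d['image'].shape[0]/2/np.tan(np.radians(d['fov_y'])/2)
    d['R']=cv2.Rodrigues(np.array(d['rvec'],float))[0]; d['t']=np.array(d['tvec'],float); return d
def save(d,p,crop=None,s=1):
    im=d['image'][:,:,::-1]
    if crop: im=im[crop[1]:crop[3],crop[0]:crop[2]]
    cv2.imwrite('pics/'+p,cv2.resize(im,None,fx=s,fy=s,interpolation=cv2.INTER_CUBIC))
def plane(d,u,v,z):
    r=d['R'].T@np.array([(u-d['cx'])/d['f'],(v-d['cy'])/d['f'],1]); c=-d['R'].T@d['t']
    return c+r*(z-c[2])/r[2]
def proj(d,p):
    q=d['R']@np.array(p)+d['t']; return d['f']*q[:2]/q[2]+[d['cx'],d['cy']]
E
python3 - <<'E'
from h import *
import pickle
s=cam('scene');t=cam('top');save(s,'s0.png',s=1.4);save(t,'t0.png',s=1.4)
pickle.dump((s,t),open('c0.pkl','wb'))
print(ctrl.get_state())
for d in(s,t): print(-d['R'].T@d['t'],d['f'],d['R'])
E
```

```text
pics
{'time': 0.1, 'joint_positions': array([ 1.34805661,  0.32175962, -0.0700871 ,  1.45155619,  0.02263007,
        1.37079067, -0.05690148]), 'qd': array([-3.90749991e-04, -2.79511210e-03, -1.98464850e-04, -2.00366053e-03,
        1.51286245e-03,  7.24324900e-04,  3.55539689e-05]), 'joint_torque': array([-5.72849221e-04, -4.92571843e+01, -4.05851752e-01, -3.13399315e+01,
       -6.40508370e-02,  3.94774613e-02,  8.70788540e-05]), 'position': array([ 0.1523385 , -0.63138801,  0.22156233]), 'tool_rot': array([-3.11789972e+00, -3.71011747e-01,  5.08996585e-04]), 'ft_force': array([ 0.72364933, -0.55923404,  0.55838841]), 'torque': array([-0.04240305,  0.03585761, -0.02466357]), 'grip_force': 0.0, 'grip_width': 0.9957385212571285}
[ 1.23319087 -0.8514678   0.81624751] 535.4646034759135 [[ 0.71627681  0.69774728 -0.00981208]
 [ 0.39095245 -0.41290247 -0.82259816]
 [-0.57801706  0.58537192 -0.56853847]]
[ 0.40638393 -0.13852089  1.5698644 ] 498.00562463263503 [[-0.02153666 -0.99945616 -0.02497128]
 [-0.99695299  0.02334235 -0.0744303 ]
 [ 0.07497271  0.02329221 -0.99691352]]
```

View pics/s0.png

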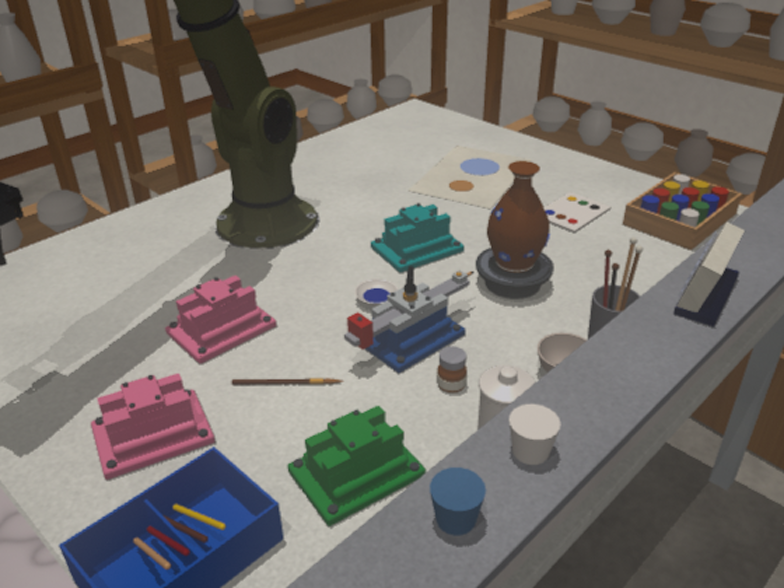

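View pics/t0.png

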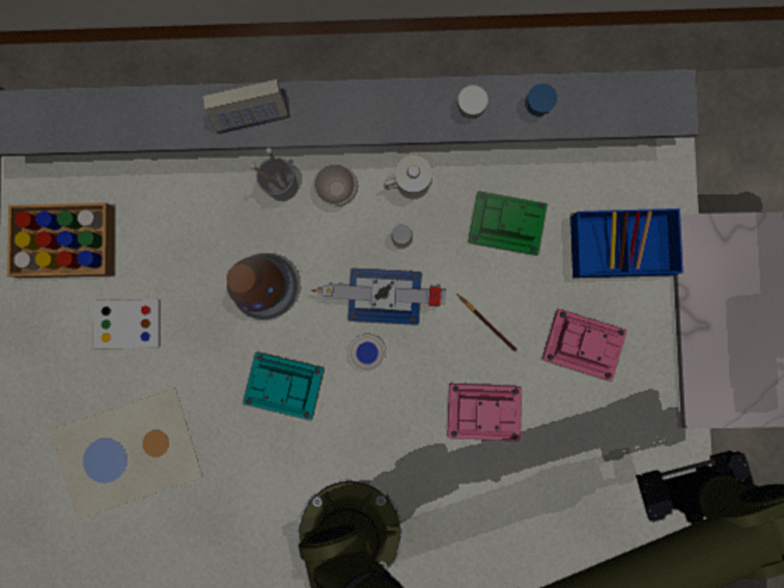

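Top image (1.4x): the blue stand with arm, red collar and spade is at (384,296), so it is my choice. It could be confused with the green (508,222), pink (586,344) and (485,412), and turquoise (284,386) stands. I'll check it in a crop and measure.

```bash
cat > m.py <<'E'
from h import *
import pickle
s,t=pickle.load(open('c0.pkl','rb'))
def blob(d,m,box):
    mm=np.zeros(m.shape,np.uint8); x0,y0,x1,y1=box; mm[y0:y1,x0:x1]=m[y0:y1,x0:x1]
    n,l,st,c=cv2.connectedComponentsWithStats(mm); i=1+np.argmax(st[1:,4]); return (l==i).astype(np.uint8),c[i],st[i]
h=cv2.cvtColor(t['image'],cv2.COLOR_RGB2HSV); H,S,V=[h[:,:,i].astype(int) for i in range(3)]
box=(215,180,330,240)
red=((H<8)|(H>172))&(S>150)&(V>60); m,c,st=blob(t,red,box); print('red',c,st,plane(t,*c,.096))
blue=(H>100)&(H<125)&(S>110); 
mm=np.zeros_like(blue,np.uint8);mm[180:240,240:310]=blue[180:240,240:310]
pts=np.argwhere(mm)[:,::-1]
P=np.array([plane(t,u,v,.016)[:2] for u,v in pts],np.float32); r=cv2.minAreaRect(P);print('stand',r)
dark=(V<60); m,c,st=blob(t,dark,(255,195,295,225)); 
print('spade',c,st,plane(t,*c,.139)); q=np.array([plane(t,u,v,.139)[:2] for v,u in np.argwhere(m)],np.float32);print(cv2.minAreaRect(q))
# depth heights
v,u=np.mgrid[180:240,215:330]; z=t['depth'][v,u]; q=np.stack([(u-t['cx'])/t['f']*z,(v-t['cy'])/t['f']*z,z],-1)-t['t']; W=q@t['R']
hi=W[...,2]>.118; print('hi',hi.sum(),W[hi].mean(0),W[hi].max(0)); print(cv2.minAreaRect(W[hi][:,:2].astype(np.float32)))
im=t['image'][175:245,205:335,::-1]; cv2.imwrite('pics/crop0.png',cv2.resize(im,None,fx=6,fy=6,interpolation=cv2.INTER_CUBIC))
E
python3 m.py
```

```text
red [310.16470588 211.22352941] [307 205   8  13  85] [ 0.51205616 -0.19560275  0.096     ]
stand ((0.520397961139679, -0.08676446974277496), (0.154790997505188, 0.11522112786769867), 85.35096740722656)
spade [274.5890411  221.50684932] [255 220  39   5  73] [ 0.48169949 -0.09093329  0.139     ]
((0.4819049537181854, -0.08930056542158127), (0.11000917851924896, 0.006047646049410105), 84.17931365966797)
hi 86 [ 0.47730705 -0.10667271  0.6700209 ] [ 0.53253593 -0.07224184  1.5698644 ]
((0.4654311537742615, -0.10296694189310074), (0.13275888562202454, 0.03711734712123871), 15.433149337768555)
```

View pics/crop0.png

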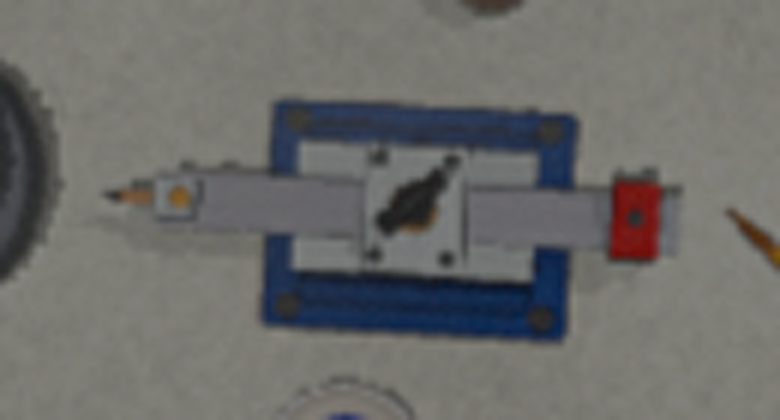

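Top crop: this is the blue stand with its aluminium cap, brass boss at (415,210) and black spade at about (410,203), which points up and to the right. The red collar is at (635,218) and the pencil end at (110,195), towards the vase.

```bash
cat >> h.py <<'E'
from scipy.spatial.transform import Rotation as Rn
def st(): 
    s=ctrl.get_state(); R=Rn.from_rotvec(s['tool_rot']).as_matrix(); return s,R,np.degrees(np.arctan2(R[1,0],R[0,0]))
def rel(p,yaw):
    s,R,y=st(); a=np.radians(yaw); T=np.array([[np.cos(a),np.sin(a),0],[np.sin(a),-np.cos(a),0],[0,0,-1.]])
    print('t',s['time'],'yaw',y,'shift mm',np.round(1000*R.T@(np.array(p)-s['position']),1),'turn',np.round(np.degrees(Rn.from_matrix(R.T@T).as_rotvec()),2),'q7',s['joint_positions'][6])
E
python3 - <<'E'
from h import *
import pickle
s,t=pickle.load(open('c0.pkl','rb'))
print(plane(t,273.3,208.8,.139)); b=plane(t,205+415/6,175+210/6,.096);print(b)
a1=plane(t,205+383/6,175+228/6,.139);a2=plane(t,205+447/6,175+172/6,.139);print(np.degrees(np.arctan2(*(a2-a1)[1::-1])),np.linalg.norm(a2-a1))
rel([.520,-.087,.225],131)
E
```

```text
[ 0.51845726 -0.08797979  0.139     ]
[ 0.51819142 -0.08896161  0.096     ]
-50.02220016562229 0.040883583619075396
t 0.1 yaw 13.571910743090092 shift mm [ 485.1 -442.9   -2.7] turn [-7.0000e-02 -1.0000e-01 -1.1743e+02] q7 -0.056901476345426784
```

```bash
python3 -m jog '[[[240,-220,0,0,0,-58,60],[240,-220,0,0,0,-58,60],[240,-220,0,0,0,-58,60],[240,-220,0,0,0,-58,60],[240,-220,0,0,0,-58,60],[240,-220,0,0,0,-58,60],[240,-220,0,0,0,-58,60],[240,-220,0,0,0,-58,60]]]'
python3 -c "
from h import *
rel([.519,-.088,.225],131)"
```

```text
time: 0.9
position: [0.3371, -0.3575, 0.2226]
tool_rot: [-2.539, -1.849, -0.001]
ft_force: [-0.5, 0.3, -0.7]
grip_width: 0.691
grip_force: 0.0
t 0.9 yaw 72.12749310176554 shift mm [312.3  90.4  -2.1] turn [ 4.000e-02 -3.000e-02 -5.887e+01] q7 0.4525037901590547
```

```bash
python3 -m jog '[[[312,90,-2,0,0,-59,60],[312,90,-2,0,0,-59,60],[312,90,-2,0,0,-59,60],[312,90,-2,0,0,-59,60],[312,90,-2,0,0,-59,60],[312,90,-2,0,0,-59,60],[312,90,-2,0,0,-59,60],[312,90,-2,0,0,-59,60],[312,90,-2,0,0,-59,60],[312,90,-2,0,0,-59,60]]]'
python3 - <<'E'
from h import *
import pickle
rel([.519,-.088,.225],131)
d=cam('wrist');save(d,'w0.png'); print(-d['R'].T@d['t'],d['R'][2]); pickle.dump(d,open('w0.pkl','wb'))
t=cam('top'); print(st()[0]['torque'],st()[0]['ft_force'])
E
```

```text
time: 1.9
position: [0.5174, -0.0965, 0.2241]
tool_rot: [-1.32, -2.85, 0.002]
ft_force: [-0.2, -0.3, -0.4]
grip_width: 0.685
grip_force: 0.0
t 1.9 yaw 130.30130686348946 shift mm [ 5.4  6.7 -0.9] turn [-0.08 -0.01 -0.7 ] q7 0.785556064120854
[ 0.4723717  -0.04249953  0.38554685] [ 0.16642658 -0.19721304 -0.96613105]
[ 0.02193507 -0.15269166  0.01871562] [-0.0683236   0.23525105 -0.11233593]
```

View pics/w0.png

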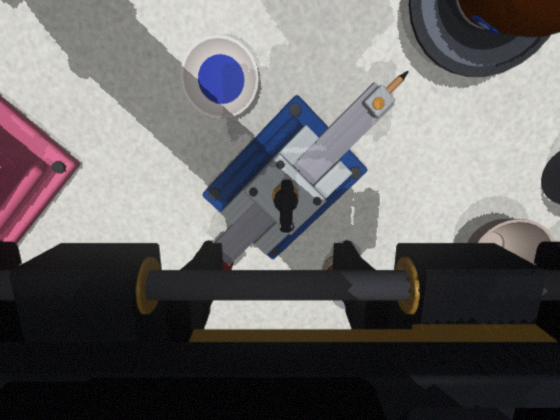

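Wrist image: the black spade is upright in the picture, about (286,180) to (288,230), and nearly aligned with tool x. The fingertips are at (212,255) and (348,255).

Run:
```python
from h import *
import pickle
d=pickle.load(open('w0.pkl','rb')); im=d['image'].max(2)
m=np.zeros(im.shape,np.uint8); m[172:238,268:306]=im[172:238,268:306]<45
n,l,s,c=cv2.connectedComponentsWithStats(m); i=1+np.argmax(s[1:,4]); print(c[i],s[i])
for r in range(176,236,5): 
    x=np.where(l[r]==i)[0]; print(r,x.min() if len(x) else 0,x.max() if len(x) else 0)
a=plane(d,286,184,.139);b=plane(d,288,232,.139);print(a,b,np.degrees(np.arctan2(*(b-a)[1::-1])))
for p in ([.519,-.088,.139],[.519,-.088,.109],[.519,-.088,.096]): print(proj(d,p))
z=d['depth'][195:230:5,287];print(z, [ (d['R'].T@(np.array([(287-d['cx'])/d['f']*zz,(v-d['cy'])/d['f']*zz,zz])-d['t'])).round(4) for v,zz in zip(range(195,230,5),z)])
rel([.519,-.088,.225],131)
```

```text
[285.54  203.988] [274 180  24  52 750]
176 0 0
181 282 291
186 281 292
191 279 292
196 275 296
201 274 296
206 276 295
211 280 291
216 280 291
221 280 291
226 281 289
231 283 288
[ 0.50585942 -0.07179125  0.139     ] [ 0.5326798  -0.10050904  0.139     ] -46.956710160385406
[285.24016671 209.98705291]
[284.45017477 201.34567691]
[284.1558142 198.1257955]
[0.2529395  0.25380436 0.25450632 0.25615916 0.25588024 0.25748846
 0.25862744] [array([ 0.5123, -0.0781,  0.1379]), array([ 0.5149, -0.0811,  0.1381]), array([ 0.5175, -0.0841,  0.1384]), array([ 0.5203, -0.0873,  0.1378]), array([ 0.5227, -0.0902,  0.1391]), array([ 0.5256, -0.0935,  0.1386]), array([ 0.5283, -0.0966,  0.1385])]
t 2.0 yaw 130.32558931463234 shift mm [ 5.3  6.5 -0.7] turn [-0.05  0.01 -0.67] q7 0.7858280061419733
```

```bash
python3 -c "
from h import *
rel([.519,-.087,.108],132.5)"; python3 -m jog '[[[5,7,0,0,0,-3,50],[5,7,0,0,0,-3,50],[5,7,30,0,0,-3,50],[5,7,70,0,0,-3,50],[5,7,100,0,0,-3,50],[5,7,116,0,0,-3,50],[5,7,116,0,0,-3,50],[5,7,116,0,0,-3,50]]]' 30
python3 -c "
from h import *
rel([.519,-.087,.108],132.5);print(st()[0]['torque'],st()[0]['ft_force'])"
```

```text
t 2.0 yaw 130.32558931463234 shift mm [  6.1   7.3 116.3] turn [-0.05  0.01 -2.17] q7 0.7858280061419733
time: 2.8
position: [0.5204, -0.0865, 0.109]
tool_rot: [1.241, 2.886, -0.0]
ft_force: [0.0, -0.0, 0.8]
grip_width: 0.57
grip_force: 0.0
t 2.8 yaw 133.47000952685002 shift mm [ 0.6 -1.3  1. ] turn [0.   0.02 0.97] q7 0.7530044753248598
[-0.00614679 -0.15375727  0.01970652] [ 0.01235392 -0.02304785  0.7556636 ]
```

```bash
python3 -m jog '[[[0.6,-1,1,0,0,0,20],[0.6,-1,1,0,0,0,5],[0.6,-1,1,0,0,0,5],[0.6,-1,1,0,0,0,5],[0.6,-1,1,0,0,0,5]]]' 30
cat > q.py <<'E'
from h import *
s,R,y=st();print('yaw',round(y,2),'tz',s['torque'].round(3),'F tool',(R.T@s['ft_force']).round(2),'F',s['ft_force'].round(2),s['position'].round(4),'q',s['joint_positions'].round(2),'g',s['grip_width']*87,s['grip_force'])
E
python3 q.py
```

```text
time: 3.3
position: [0.5193, -0.0861, 0.1078]
tool_rot: [1.238, 2.887, -0.0]
ft_force: [-0.3, 0.2, 0.3]
grip_width: 0.206
grip_force: 0.0
yaw 133.57 tz [ 0.073 -0.152  0.005] F tool [ 0.3  -0.1  -0.26] F [-0.28  0.15  0.26] [ 0.5193 -0.0861  0.1078] q [ 0.75  0.21 -0.7   1.88  0.15  1.11  0.75] g 17.942634528680554 0.0
```

```bash
python3 -m jog '[[[0,0,0,0,0,0,5],[0,0,0,0,0,0,5],[0,0,0,0,0,0,5],[0,0,0,0,0,0,5],[0,0,0,0,0,0,5]]]' 30 >/dev/null; python3 q.py
```

```text
yaw 133.54 tz [-0.763  0.585  0.002] F tool [-0.39 -4.9  -5.51] F [-3.28 -3.65  5.51] [ 0.5189 -0.0869  0.1077] q [ 0.75  0.21 -0.7   1.88  0.15  1.11  0.75] g 9.949759933374235 29.928306033834815
```

```bash
python3 -m jog '[[[0,-0.7,-0.3,0,0,0,5],[0,-0.7,-0.3,0,0,0,5]]]' >/dev/null; python3 q.py; python3 -m jog '[[[0,0,0.07,0,0,8,5],[0,0,0.13,0,0,16,5],[0,0,0.2,0,0,24,5],[0,0,0.27,0,0,32,5],[0,0,0.33,0,0,40,5],[0,0,0.4,0,0,48,5],[0,0,0.47,0,0,56,5],[0,0,0.53,0,0,64,5],[0,0,0.53,0,0,64,5]]]' >/dev/null; python3 q.py
```

```text
yaw 133.56 tz [-0.716  0.129 -0.041] F tool [-1.64 -2.59 -2.04] F [-0.75 -2.97  2.04] [ 0.5187 -0.0869  0.1077] q [ 0.75  0.21 -0.7   1.88  0.15  1.11  0.76] g 9.340067039593801 29.92138179950416
yaw 69.56 tz [-0.883 -0.264  0.025] F tool [-3.3   1.27  0.02] F [ 0.03 -3.54 -0.02] [ 0.5192 -0.0868  0.1072] q [ 0.64  0.19 -0.57  1.88  0.12  1.1  -0.33] g 10.077239080986867 29.944684831425548
```

```bash
cat > tq.py <<'E'
from h import *
import sys
T=[]
for i in range(3): cam('wrist'); T.append(st()[0]['torque'][2])
s,R,y=st();print('t',round(s['time'],2),'yaw',round(y,2),'tz',np.round(np.mean(T),3),np.round(T,3),'F tool',(R.T@s['ft_force']).round(2),'z',s['position'][2].round(4),'q7',s['joint_positions'][6].round(2),s['grip_force'].round(1))
sys.exit(np.mean(T)>0.09)
E
python3 tq.py && python3 -m jog '[[[0,0,0.05,0,0,6,5],[0,0,0.1,0,0,12,5],[0,0,0.1,0,0,12,5]]]' >/dev/null && python3 tq.py && python3 -m jog '[[[0,0,0.05,0,0,6,5],[0,0,0.1,0,0,12,5],[0,0,0.1,0,0,12,5]]]' >/dev/null && python3 tq.py &&  python3 -m jog '[[[0,0,0.05,0,0,6,5],[0,0,0.1,0,0,12,5],[0,0,0.1,0,0,12,5]]]' >/dev/null && python3 tq.py && python3 -m jog '[[[0,0,0.05,0,0,6,5],[0,0,0.1,0,0,12,5],[0,0,0.1,0,0,12,5]]]' >/dev/null && python3 tq.py
```

```text
Traceback (most recent call last):
  File "tq.py", line 5, in <module>
    s,R,y=st();print('t',round(s['time'],2),'yaw',round(y,2),'tz',np.round(np.mean(T),3),np.round(T,3),'F tool',(R.T@s['ft_force']).round(2),'z',s['position'][2].round(4),'q7',s['joint_positions'][6].round(2),s['grip_force'].round(1))
                                                                                                                                                                                                                 ^^^^^^^^^^^^^^^^^^^^^
AttributeError: 'float' object has no attribute 'round'
```

```bash
sed -i "s/,s\['grip_force'\].round(1))/,s['grip_force'])/" tq.py
python3 tq.py && python3 -m jog '[[[0,0,0.05,0,0,6,5],[0,0,0.1,0,0,12,5],[0,0,0.1,0,0,12,5]]]' >/dev/null && python3 tq.py && python3 -m jog '[[[0,0,0.05,0,0,6,5],[0,0,0.1,0,0,12,5],[0,0,0.1,0,0,12,5]]]' >/dev/null && python3 tq.py &&  python3 -m jog '[[[0,0,0.05,0,0,6,5],[0,0,0.1,0,0,12,5],[0,0,0.1,0,0,12,5]]]' >/dev/null && python3 tq.py && python3 -m jog '[[[0,0,0.05,0,0,6,5],[0,0,0.1,0,0,12,5],[0,0,0.1,0,0,12,5]]]' >/dev/null && python3 tq.py
```

```text
t 5.2 yaw 69.65 tz 0.028 [0.019 0.007 0.059] F tool [-3.35  2.85  1.99] z 0.1072 q7 -0.33 29.94790831580758False
```

```bash
sed -i "s/sys.exit(np.mean(T)>0.09)/sys.exit(int(np.mean(T)>0.09))/" tq.py
python3 -m jog '[[[0,0,0.05,0,0,6,5],[0,0,0.1,0,0,12,5],[0,0,0.1,0,0,12,5]]]' >/dev/null && python3 tq.py && python3 -m jog '[[[0,0,0.05,0,0,6,5],[0,0,0.1,0,0,12,5],[0,0,0.1,0,0,12,5]]]' >/dev/null && python3 tq.py &&  python3 -m jog '[[[0,0,0.05,0,0,6,5],[0,0,0.1,0,0,12,5],[0,0,0.1,0,0,12,5]]]' >/dev/null && python3 tq.py && python3 -m jog '[[[0,0,0.05,0,0,6,5],[0,0,0.1,0,0,12,5],[0,0,0.1,0,0,12,5]]]' >/dev/null && python3 tq.py
```

```text
t 5.65 yaw 57.76 tz 0.029 [0.058 0.021 0.008] F tool [-2.74  5.19  2.8 ] z 0.1071 q7 -0.54 29.955979138612747
t 6.1 yaw 45.76 tz 0.053 [0.083 0.05  0.027] F tool [-0.67  5.25  3.79] z 0.107 q7 -0.74 29.959681942127645
t 6.55 yaw 33.76 tz 0.039 [-0.015  0.093  0.038] F tool [0.32 5.81 3.8 ] z 0.1069 q7 -0.95 29.960986361838877
t 7.0 yaw 21.75 tz 0.051 [0.067 0.017 0.07 ] F tool [1.87 5.69 2.96] z 0.1068 q7 -1.15 29.961315616965294
```

```bash
sed -i "s/range(3)/range(5)/" tq.py
python3 -m jog '[[[0,0,0.05,0,0,6,5],[0,0,0.1,0,0,12,5],[0,0,0.1,0,0,12,5]]]' >/dev/null && python3 tq.py && python3 -m jog '[[[0,0,0.05,0,0,6,5],[0,0,0.1,0,0,12,5],[0,0,0.1,0,0,12,5]]]' >/dev/null && python3 tq.py &&  python3 -m jog '[[[0,0,0.05,0,0,6,5],[0,0,0.1,0,0,12,5],[0,0,0.1,0,0,12,5]]]' >/dev/null && python3 tq.py && python3 -m jog '[[[0,0,0.05,0,0,6,5],[0,0,0.1,0,0,12,5],[0,0,0.1,0,0,12,5]]]' >/dev/null && python3 tq.py && python3 -m jog '[[[0,0,0.05,0,0,6,5],[0,0,0.1,0,0,12,5],[0,0,0.1,0,0,12,5]]]' >/dev/null && python3 tq.py  && python3 -m jog '[[[0,0,0.05,0,0,6,5],[0,0,0.1,0,0,12,5],[0,0,0.1,0,0,12,5]]]' >/dev/null && python3 tq.py
```

```text
t 7.55 yaw 9.75 tz 0.054 [0.065 0.038 0.031 0.054 0.08 ] F tool [2.56 6.14 3.15] z 0.1067 q7 -1.36 29.960075723938644
t 8.1 yaw -2.25 tz 0.015 [-0.009  0.025  0.011  0.015  0.034] F tool [3.94 4.91 3.65] z 0.1067 q7 -1.56 29.956564572639763
t 8.65 yaw -14.25 tz 0.057 [0.042 0.039 0.096 0.032 0.075] F tool [4.46 4.51 3.46] z 0.1065 q7 -1.77 29.95184997562319
t 9.2 yaw -26.26 tz 0.025 [ 0.029  0.017 -0.032  0.085  0.023] F tool [5.02 3.39 2.92] z 0.1065 q7 -1.98 29.943229355849326
t 9.75 yaw -38.26 tz 0.046 [ 0.005  0.075  0.077 -0.001  0.076] F tool [6.44 2.94 1.79] z 0.1064 q7 -2.18 29.94743736460805
t 10.3 yaw -50.25 tz 0.12 [0.17  0.09  0.11  0.088 0.14 ] F tool [5.35 0.49 1.43] z 0.1064 q7 -2.39 29.976355279795825
```

```bash
python3 -m jog '[[[0,0,0.04,0,0,5,5],[0,0,0.04,0,0,5,5]]]' >/dev/null ; python3 tq.py; python3 -m jog '[[[0,0,0,0,0,0,5],[0,0,0,0,0,0,5]]]' >/dev/null; python3 tq.py
```

```text
t 10.75 yaw -55.23 tz 0.237 [0.229 0.247 0.231 0.244 0.234] F tool [6.77 1.87 2.44] z 0.1064 q7 -2.48 30.02417340874672
t 11.2 yaw -55.23 tz 0.213 [0.184 0.25  0.239 0.183 0.211] F tool [5.09 2.05 2.42] z 0.1064 q7 -2.48 30.045772274024785
```

```bash
python3 -m jog '[[[0,0,-0.07,0,0,-8,5],[0,0,-0.13,0,0,-16,5],[0,0,-0.2,0,0,-24,5],[0,0,-0.27,0,0,-32,5],[0,0,-0.33,0,0,-40,5],[0,0,-0.4,0,0,-48,5],[0,0,-0.4,0,0,-48,5]]]' >/dev/null ; python3 tq.py; python3 -m jog '[[[0,0,-0.07,0,0,-8,5],[0,0,-0.13,0,0,-16,5],[0,0,-0.2,0,0,-24,5],[0,0,-0.27,0,0,-32,5],[0,0,-0.33,0,0,-40,5],[0,0,-0.34,0,0,-41,5],[0,0,-0.34,0,0,-41,5]]]' >/dev/null; python3 tq.py;  python3 -m jog '[[[0,0,0,0,0,0,30],[0,0,0,0,0,0,50],[0,0,0,0,0,0,60],[0,0,0,0,0,0,60]]]'
python3 tq.py
python3 - <<'E'
from h import *
import pickle
s=cam('scene');t=cam('top');w=cam('wrist');pickle.dump((s,t,w),open('c1.pkl','wb'))
save(w,'w1.png')
E
```

```text
t 12.15 yaw -7.27 tz -0.045 [-0.072 -0.027 -0.051 -0.072 -0.004] F tool [4.8  4.41 3.66] z 0.1065 q7 -1.65 29.92829617112875
t 13.1 yaw 33.74 tz -0.045 [-0.051 -0.04  -0.048 -0.071 -0.014] F tool [0.9  5.55 2.18] z 0.1069 q7 -0.95 29.941099556162953
time: 13.5
position: [0.5183, -0.0857, 0.1069]
tool_rot: [-3.006, -0.909, 0.001]
ft_force: [0.5, -0.7, -0.1]
grip_width: 0.392
grip_force: 0.0
t 13.75 yaw 33.58 tz 0.007 [-0.042  0.014  0.021  0.061 -0.018] F tool [0.65 0.36 0.31] z 0.107 q7 -0.95 0.0
```

View pics/w1.png

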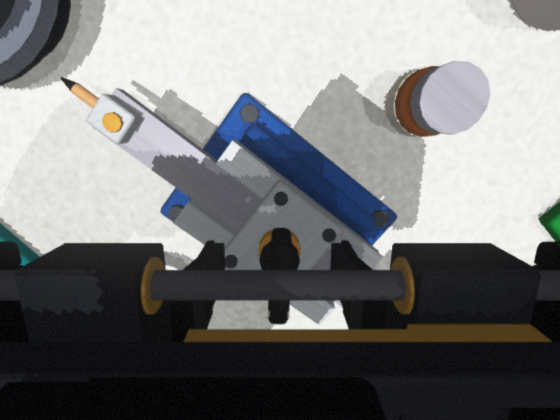

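Wrist image: the open fingers straddle the spade at (280,265–320) with it undisturbed. The pencil end is at (110,120). Next I lift and go to the collar.

```bash
python3 -c "
from h import *
rel([.512,-.1956,.175],85.4)"
```

```text
t 13.9 yaw 33.57280375777817 shift mm [-65.8  87.2 -68. ] turn [-1.000e-02  1.000e-02 -5.183e+01] q7 -0.9501848816868292
```

```bash
python3 -m jog '[[[0,0,-40,0,0,0,60],[0,0,-68,0,0,0,60],[0,0,-68,0,0,-8,60],[-30,40,-68,0,0,-16,60],[-66,87,-68,0,0,-24,60],[-66,87,-68,0,0,-32,60],[-66,87,-68,0,0,-40,60],[-66,87,-68,0,0,-48,60],[-66,87,-68,0,0,-52,60],[-66,87,-68,0,0,-52,60]]]'
python3 - <<'E'
from h import *
import pickle
rel([.512,-.1956,.07],85.4)
w=cam('wrist');save(w,'w2.png');pickle.dump(w,open('w2.pkl','wb'))
def red(d):
    h=cv2.cvtColor(d['image'],cv2.COLOR_RGB2HSV).astype(int)
    return (((h[...,0]<8)|(h[...,0]>172))&(h[...,1]>150)&(h[...,2]>60)).astype(np.uint8)
m=red(w);n,l,s,c=cv2.connectedComponentsWithStats(m);print(n,s[1:][s[1:,4]>40])
for p in ([.512,-.1956,.096],): print(proj(w,p))
E
```

```text
time: 14.9
position: [0.5116, -0.1956, 0.175]
tool_rot: [-2.306, -2.134, 0.0]
ft_force: [-1.0, -0.0, -0.2]
grip_width: 0.691
grip_force: 0.0
t 14.9 yaw 85.56225743612389 shift mm [  0.    0.4 105. ] turn [-0.01 -0.01  0.16] q7 0.17359942025213665
6 [[ 253  196   47   38 1473]]
[277.2028145  219.20075351]
```

View pics/w2.png

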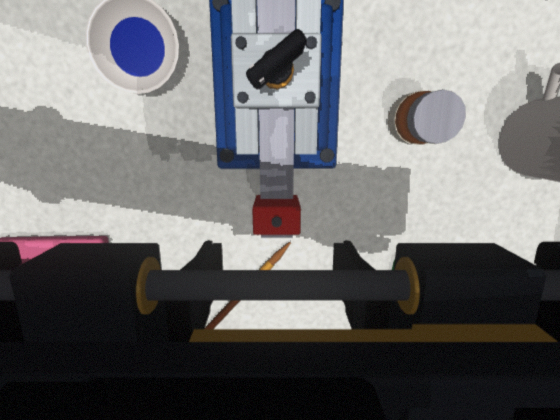

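Wrist image: the red collar's top is at (277,220), within 2 px of the prediction. The arm runs straight up the picture, so the tool is aligned. The spade stands free at (277,58).

```bash
python3 -m jog '[[[0,0,40,0,0,0,60],[0,0,80,0,0,0,60],[-0.5,0.4,104,0,0,0,60],[-0.5,0.4,104,0,0,0,60],[-0.5,0.4,104,0,0,0,45],[-0.5,0.4,104,0,0,0,36],[-0.5,0.4,104,0,0,0,33],[-0.5,0.4,104,0,0,0,33],[-0.5,0.4,104,0,0,0,33],[-0.5,0.4,104,0,0,0,33]]]' 12; python3 q.py
```

```text
time: 15.95
position: [0.5122, -0.1967, 0.0722]
tool_rot: [2.305, 2.133, -0.001]
ft_force: [-3.7, -0.9, 6.6]
grip_width: 0.438
grip_force: 12.0
yaw 85.56 tz [-0.     0.709  0.119] F tool [-1.15 -3.59 -6.57] F [-3.67 -0.86  6.57] [ 0.5122 -0.1967  0.0722] q [ 0.75  0.27 -0.48  1.86  0.15  1.04  0.13] g 38.088270256966055 11.984567209146917
```

```bash
python3 -m jog '[[[0,-0.3,-0.5,0,0,0,33],[0,-0.3,-0.5,0,0,0,33],[2,-0.3,-0.5,0,0,0,33],[4,-0.3,-0.5,0,0,0,33],[6,-0.3,-0.5,0,0,0,33],[8,-0.3,-0.5,0,0,0,33],[10,-0.3,-0.5,0,0,0,33]]]' 25 >/dev/null; python3 q.py;  python3 -m jog '[[[2,0,0,0,0,0,33],[4,0,0,0,0,0,33],[6,0,0,0,0,0,33],[8,0,0,0,0,0,33],[10,0,0,0,0,0,33]]]' >/dev/null; python3 q.py
```

```text
yaw 85.42 tz [-1.693  0.435  0.091] F tool [-7.96 -1.28 -3.49] F [-1.92 -7.82  3.54] [ 0.5127 -0.1906  0.0725] q [ 0.74  0.26 -0.49  1.87  0.15  1.04  0.11] g 37.50287437337334 24.93283883202821
yaw 85.4 tz [-1.819  0.5    0.115] F tool [-8.22 -1.32 -5.06] F [-1.98 -8.06  5.1 ] [ 0.5133 -0.1809  0.0725] q [ 0.73  0.26 -0.49  1.88  0.15  1.04  0.09] g 37.71875748636015 24.931952627375722
```

```bash
python3 -m jog '[[[2,0,0,0,0,0,33],[4,0,0,0,0,0,33],[6,0,0,0,0,0,33],[8,0,0,0,0,0,33],[10,0,0,0,0,0,33],[12,0,0,0,0,0,33]]]' >/dev/null; python3 q.py; python3 -m jog '[[[1,0,0,0,0,0,33],[2,0,0,0,0,0,33],[3,0,0,0,0,0,33]]]' >/dev/null; python3 q.py;  python3 - <<'E'
from h import *
import pickle
w=cam('wrist');t=cam('top');pickle.dump((w,t),open('c3.pkl','wb'))
save(w,'w3.png')
E
```

```text
yaw 85.39 tz [-1.931  0.559  0.087] F tool [-9.66 -1.75 -5.48] F [-2.53 -9.45  5.54] [ 0.5141 -0.1692  0.0725] q [ 0.71  0.25 -0.5   1.88  0.15  1.04  0.07] g 37.708209532031844 24.928345950320363
yaw 85.39 tz [-1.926  0.632  0.071] F tool [-9.3  -1.85 -5.04] F [-2.6  -9.09  5.1 ] [ 0.5143 -0.1663  0.0724] q [ 0.71  0.25 -0.5   1.88  0.15  1.04  0.06] g 37.86951228797181 24.927606848068535
```

View pics/w3.png

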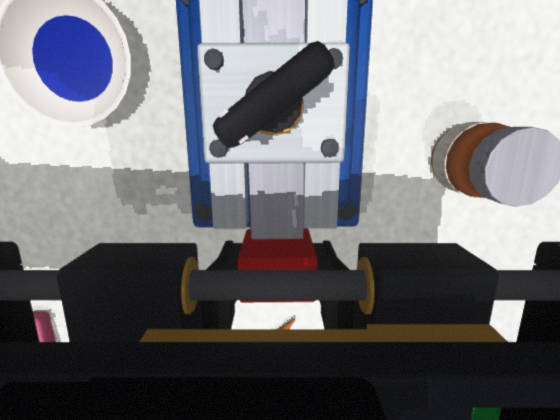

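Wrist image: the collar (280,265) moves with the grip, the spade is unchanged, and a few mm remain. I go on in 1 mm steps, watching the force.

```bash
python3 -m jog '[[[1,0,0,0,0,0,33],[2,0,0,0,0,0,33],[3,0,0,0,0,0,33]]]' >/dev/null; python3 q.py; python3 -m jog '[[[0.5,0,0,0,0,0,33],[1,0,0,0,0,0,33],[1.5,0,0,0,0,0,33],[2,0,0,0,0,0,33]]]' >/dev/null; python3 q.py; python3 -m jog '[[[0.5,0,0,0,0,0,33],[1,0,0,0,0,0,33],[1.5,0,0,0,0,0,33]]]' >/dev/null; python3 q.py
```

```text
yaw 85.38 tz [-1.892  0.633  0.044] F tool [-10.53  -1.89  -4.76] F [ -2.73 -10.31   4.82] [ 0.5145 -0.1634  0.0725] q [ 0.71  0.25 -0.5   1.88  0.15  1.04  0.06] g 37.457220559255944 24.92496927268803
yaw 85.38 tz [-1.972  0.629  0.061] F tool [-9.41 -1.34 -5.48] F [-2.09 -9.23  5.54] [ 0.5146 -0.1615  0.0725] q [ 0.7   0.25 -0.51  1.89  0.15  1.04  0.05] g 37.63573039802244 24.924460700713098
yaw 85.38 tz [-1.996  0.645  0.087] F tool [-9.56 -2.04 -4.3 ] F [-2.8  -9.33  4.36] [ 0.5147 -0.16    0.0724] q [ 0.7   0.25 -0.51  1.89  0.15  1.04  0.05] g 37.9142409323869 24.92326246574521
```

```bash
python3 -m jog '[[[0.5,0,0,0,0,0,33],[1,0,0,0,0,0,33],[1.5,0,0,0,0,0,33]]]' >/dev/null; python3 q.py; python3 -m jog '[[[0.5,0,0,0,0,0,33],[1,0,0,0,0,0,33],[1,0,0,0,0,0,33]]]' >/dev/null; python3 q.py;  python3 -m jog '[[[0.5,0,0,0,0,0,33],[1,0,0,0,0,0,33],[1,0,0,0,0,0,33]]]' >/dev/null; python3 q.py
```

```text
yaw 85.37 tz [-2.358  0.744  0.088] F tool [-11.12  -1.84  -5.34] F [ -2.73 -10.9    5.41] [ 0.5148 -0.1586  0.0725] q [ 0.7   0.25 -0.51  1.89  0.15  1.04  0.05] g 37.64782427151227 24.92188506759703
yaw 85.35 tz [-2.353  0.673  0.155] F tool [-10.73  -3.    -4.79] F [ -3.86 -10.42   4.87] [ 0.5148 -0.1586  0.0724] q [ 0.7   0.25 -0.51  1.89  0.15  1.04  0.05] g 37.8873082784896 24.932134416885674
yaw 85.32 tz [-2.693  0.651  0.099] F tool [-13.83  -1.36  -4.28] F [ -2.48 -13.63   4.41] [ 0.5148 -0.1586  0.0725] q [ 0.7   0.25 -0.51  1.89  0.15  1.04  0.05] g 37.8349328067221 24.94257442653179
```

```bash
python3 -m jog '[[[0.5,0,0,0,0,0,33],[1,0,0,0,0,0,33],[1.5,0,0,0,0,0,33]]]' >/dev/null; python3 q.py; python3 -m jog '[[[0.5,0,0,0,0,0,33],[1,0,0,0,0,0,33],[1.5,0,0,0,0,0,33]]]' >/dev/null; python3 q.py
```

```text
yaw 85.29 tz [-3.258  0.688  0.207] F tool [-16.63  -0.85  -4.3 ] F [ -2.22 -16.46   4.47] [ 0.5147 -0.1586  0.0725] q [ 0.7   0.25 -0.51  1.89  0.15  1.04  0.04] g 37.76522781928459 24.97623878955892
yaw 85.26 tz [-4.012  0.721  0.279] F tool [-19.79  -1.25  -2.82] F [ -2.88 -19.58   3.06] [ 0.5148 -0.1585  0.0725] q [ 0.7   0.25 -0.51  1.89  0.15  1.04  0.04] g 37.825710710407684 25.098592119757086
```

```bash
python3 -m jog '[[[-2,0,0,0,0,0,33],[-5,0,0,0,0,0,33],[-5,0,0,0,0,0,33],[-5,0,0,0,0,0,60],[-5,0,0,0,0,0,60],[-5,0,0,0,0,0,60],[-5,0,0,0,0,0,60]]]' >/dev/null; python3 q.py; python3 -m jog '[[[0,0,-20,0,0,0,60],[0,0,-60,0,0,0,60],[0,0,-100,0,0,0,60],[-40,0,-120,0,0,0,60],[-60,0,-120,0,0,0,60],[-60,0,-120,0,0,0,60]]]' >/dev/null; python3 q.py
python3 - <<'E'
from h import *
w=cam('wrist');t=cam('top')
a=cv2.resize(w['image'][:300],(747,400));
b=cv2.resize(t['image'][175:245,205:335],(0,0),fx=5.7,fy=5.7); b=b[:199]
o=np.zeros((600,750,3),np.uint8);o[:400,:747]=a
b=cv2.resize(t['image'][180:240,205:335],(433,200));o[400:,:433]=b
c=cam('scene')['image'][180:265,235:350];o[400:,440:440+270]=cv2.resize(c,(270,200))
cv2.imwrite('pics/f.png',o[:,:,::-1])
h=cv2.cvtColor(w['image'],cv2.COLOR_RGB2HSV).astype(int);m=(((h[...,0]<8)|(h[...,0]>172))&(h[...,1]>150)&(h[...,2]>60)).astype(np.uint8)
n,l,s,cc=cv2.connectedComponentsWithStats(m);print(s[1:][s[1:,4]>100])
E
```

```text
yaw 85.47 tz [-2.104 -1.545  0.243] F tool [-8.49  6.42  1.32] F [ 5.74 -8.98 -1.21] [ 0.5188 -0.1581  0.073 ] q [ 0.7   0.25 -0.51  1.89  0.15  1.03  0.05] g 57.33508789612552 4.280351400375366
yaw 85.23 tz [ 0.022 -0.09  -0.052] F tool [0.14 0.05 0.79] F [ 0.06  0.13 -0.79] [ 0.5102 -0.2171  0.192 ] q [ 0.79  0.16 -0.48  1.72  0.08  1.27  0.21] g 59.69644706887002 0.0
[[ 253  127   48   30 1311]]
```

View pics/f.png

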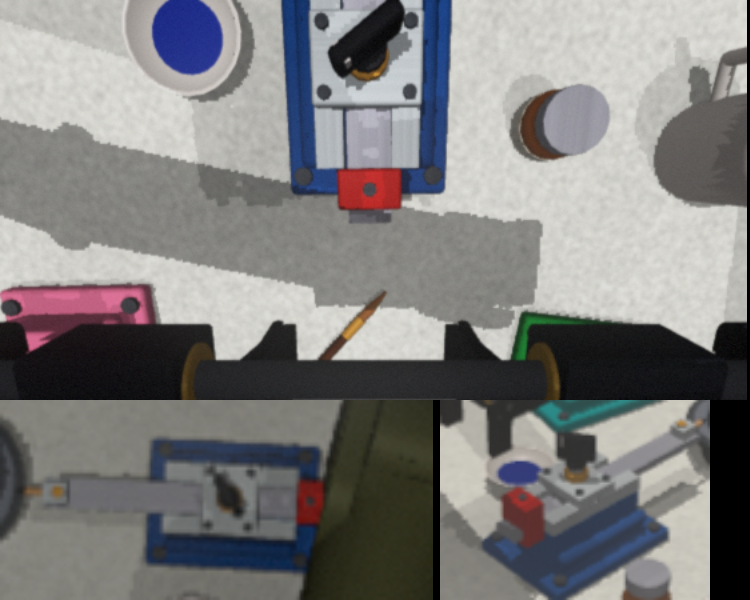

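Final picture: collar (370,188) sits against the head's end with no visible gap, and the spade is still about a quarter turn back. The vase, dish, jar and brush are in place. One numeric check of the gap follows.

Run:
```python
from h import *
w=cam('wrist'); im=w['image'].astype(int)
h=cv2.cvtColor(w['image'],cv2.COLOR_RGB2HSV)
for u in (242,246,270,277,285,305,309): print(u,[ (v,tuple(im[v,u])) for v in range(120,135,2)])
for u,v in((260,127.),(290,127.)): print('collar top front edge',plane(w,u,v,.096))
for u in (244,307): print('wall end @126',plane(w,u,126,.076))
print('collar rear',plane(w,277,156,.096))
s=ctrl.get_state();print(s['time'],s['qd'].round(3))
```

```text
242 [(120, (np.int64(179), np.int64(186), np.int64(187))), (122, (np.int64(184), np.int64(188), np.int64(192))), (124, (np.int64(182), np.int64(188), np.int64(189))), (126, (np.int64(184), np.int64(190), np.int64(192))), (128, (np.int64(183), np.int64(189), np.int64(190))), (130, (np.int64(183), np.int64(188), np.int64(190))), (132, (np.int64(166), np.int64(172), np.int64(179))), (134, (np.int64(54), np.int64(77), np.int64(128)))]
246 [(120, (np.int64(178), np.int64(183), np.int64(187))), (122, (np.int64(180), np.int64(184), np.int64(187))), (124, (np.int64(178), np.int64(184), np.int64(187))), (126, (np.int64(178), np.int64(183), np.int64(187))), (128, (np.int64(181), np.int64(185), np.int64(187))), (130, (np.int64(180), np.int64(184), np.int64(189))), (132, (np.int64(165), np.int64(173), np.int64(181))), (134, (np.int64(50), np.int64(74), np.int64(126)))]
270 [(120, (np.int64(161), np.int64(160), np.int64(169))), (122, (np.int64(163), np.int64(161), np.int64(172))), (124, (np.int64(163), np.int64(163), np.int64(174))), (126, (np.int64(161), np.int64(160), np.int64(171))), (128, (np
[... 1574 characters left out ...]
(np.int64(171), np.int64(175), np.int64(178))), (124, (np.int64(172), np.int64(174), np.int64(178))), (126, (np.int64(168), np.int64(174), np.int64(178))), (128, (np.int64(168), np.int64(173), np.int64(176))), (130, (np.int64(172), np.int64(177), np.int64(180))), (132, (np.int64(150), np.int64(156), np.int64(162))), (134, (np.int64(46), np.int64(71), np.int64(122)))]
collar top front edge [ 0.50298074 -0.14130301  0.096     ]
collar top front edge [ 0.52606345 -0.14307737  0.096     ]
wall end @126 [ 0.48874997 -0.13946459  0.076     ]
wall end @126 [ 0.54096419 -0.14347828  0.076     ]
collar rear [ 0.51435832 -0.1643873   0.096     ]
22.15 [-0.006 -0.003 -0.005  0.001  0.004  0.004  0.002]
```

```bash
python3 -c "
from bench import ctrl
print(ctrl.close_job())"
```

```text
the job is handed in; nothing more can be done
None
```

I turned the thumbscrew to snug (about 0.18 N m above free), backed it off about a quarter turn, slid the arm until the collar stopped firmly against the head (about 20 N), let go with the robot clear, and handed the job in; no verdict was returned.

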